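# Load a guard cartridge in its cam clamp and hold it pressed for the leak check

## Task

Set the fresh guard cartridge (blue wrap) down in the cartridge clamp's V rests without dropping it, slide it over the steel spigot until fully home against the spigot block, and let go of it with the clamp lever still open. Then swing the red-handled cam lever to its highest lift, where it points straight away from the cartridge in line with it and the nose presses the cartridge, and finish while holding it there for the leak check: it does not latch and springs back if released. Leave the used cartridge (orange wrap), beaker, amber bottle and spanner where they are.

Things in the scene. Friction and masses are not known exactly. Their poses are not given: they have to be found in the camera images.
- cartridge_fresh: Fresh guard cartridge to load, loose: steel tube 30 mm in diameter, 96 mm long, blue wrap and blue 28 mm end collars, 0.15 to 0.31 kg. Origin at its centre; it lies level along its own y axis. Ends alike (either way round is right), each with a round socket 14 mm wide, 10 mm deep.
- rest_fresh: Grey plastic rest, fixed to the bench, in which the fresh cartridge starts, its axis 42 mm above the bench along the rest's y axis. Base plate 70 x 84 mm, 8 mm high; two V plates 25 to 33 mm either side of the middle, so that the middle 50 mm of the cartridge can be gripped across from above. Origin under its centre.
- cartridge_used: Used guard cartridge, the same size but with orange wrap and collars, loose in a rest of its own like the other. Leave it there. Origin at its centre.
- clamp: Cartridge clamp, fixed: aluminium base (100 mm in x, y -105 to +205, 12 mm high); along its y axis a grey spigot block (face at y -48, 74 mm high), two white V rests (y -33 to -25 and +25 to +33), white nose (face at y +65 when open, moves to -y), grey guide block (y +80 to +104, 74 mm high), then the eccentric with its lever. Origin at the underside, below the seat.
- seat (a point): Where the cartridge's centre lies when fully home: on the clamp's axis, 50 mm above the bench, axes as the clamp's (cartridge along y). A steel spigot, 10 mm in diameter, 7 mm long, stands on this axis out of the spigot block and enters the socket, 2 mm free all round. Lever open, a cartridge fits in with its centre at y +8 to +16 mm, and is then slid to -y until it meets the block.
- cam_pivot (a point): Vertical pivot axis of the cam lever: on the clamp's axis, at clamp y +163 mm, 50 mm above the bench.
- lever_knob (a point): The cam lever is a flat dark steel bar, 14 mm wide, 61 to 69 mm above the bench, with an upright red handle at its end. This point: middle of the cylindrical handle, 18 mm in diameter, 69 to 115 mm above the bench; it is 92 mm above the bench and 85 mm from the pivot axis.
- cam_lever (a joint): Angle of the cam lever, rad. 0: fully open (start), lever to the clamp's -x side, 109 degrees from the clamp's +y axis. Grows clockwise seen from above. Highest lift at 1.90: lever along the clamp's +y axis; beyond it the lift falls (stop at 2.4). Sprung back: 1 to 2 N at the handle when open, 3 to 6 N at highest lift. Does not latch.
- nose: White plastic nose, 24 mm in diameter, sprung, on the ram that the cam drives: 19 mm towards the cartridge up to highest lift. It meets a home cartridge in the last 3 mm and presses it with 10 to 20 N. Origin 50 mm above the clamp's origin when open, not at its face.
- beaker: Glass beaker, 68 mm wide, 90 mm high, loose. Origin under its centre. Leave alone.
- solvent_bottle: Amber solvent bottle, 86 mm wide, 180 mm high, loose. Origin under its centre. Leave alone.
- spanner: Steel spanner, 160 mm long, loose, lying flat. Origin under its middle. Leave alone.
Mind the look-alikes: they are no part of the job. What is shaped like the cartridge_fresh but pink or yellow is not meant.

How it is judged (in metres and radians):
On the way:
1. the fresh cartridge lies home on the spigot in the V rests, let go, with the lever still open (y of cartridge_fresh in the frame of seat between -0.003 and 0.003 m and distance between cartridge_fresh and seat below 0.004 m and angle between the y axis of cartridge_fresh and the y axis of clamp, either way round below 0.06 rad and contact force between the fingers and cartridge_fresh below 0.1 N and linear speed of cartridge_fresh below 0.02 m/s and value of joint cam_lever below 0.2 rad), for 0.2 s.
At the end, for the whole second after the job is handed in: The fingers hold the cam lever within 0.15 rad of highest lift (cam_lever 1.75 to 2.05), the nose presses the fresh cartridge with over 6 N, and the cartridge, not touched by the gripper, lies within 3 mm of the seat and 0.05 rad of the clamp's axis (value of joint cam_lever between 1.75 and 2.05 rad and contact force between the fingers and cam_lever above 0.5 N and contact force between the fingers and cartridge_fresh below 0.1 N and contact force between nose and cartridge_fresh above 6 N and distance between cartridge_fresh and seat below 0.003 m and angle between the y axis of cartridge_fresh and the y axis of clamp, either way round below 0.05 rad); the arm keeps its last pose, push and grip.
It fails at once if the fresh cartridge is dropped (falls free faster than 0.6 m/s) (contact force between the fingers and cartridge_fresh below 0.1 N and linear speed of cartridge_fresh above 0.6 m/s).
It fails at once if the used cartridge is moved by more than 20 mm (distance of cartridge_used from where it was at the start of the episode above 0.02 m).
It fails at once if the beaker is moved by more than 20 mm (distance of beaker from where it was at the start of the episode above 0.02 m).
It fails at once if the amber bottle is moved by more than 20 mm (distance of solvent_bottle from where it was at the start of the episode above 0.02 m).
It fails at once if the spanner is moved by more than 20 mm (distance of spanner from where it was at the start of the episode above 0.02 m).
It also fails if it takes over 45 s, if anything falls off the work surface, if the arm or the gripper's body presses on something with over 40 N, if the wrist force passes 120 N, or if a joint passes its speed limit or range.

## Robot

A 6-joint arm with a two-finger parallel gripper is mounted at the origin on the work surface. World frame = base frame: x ahead of the robot, y to its left, z up, the work surface at z = 0. Lengths are in mm, angles in degrees, forces in N, time in s.
With the tool pointing down it reaches from about 350 to 850 mm from the base axis. Payload 8.1 kg.
Tool frame: the origin (TCP) lies midway between the tips of the shut fingers; the grasp point (between the pads) lies 19 mm behind it; x points along the fingers, y is the direction in which the jaws open and shut, and the axes are right-handed (so a half turn about x gives the same grasp; the last joint's range is limited). The gripper opens to 85 mm and grips with 20 to 120 N. Pads are 22 mm wide; open, the fingers measure 114 mm over their backs; the gripper's body (76 mm by 85 mm) begins 54 mm behind the grasp point. The pads swing forward as they close: fully open they stand 13 mm farther back than shut.
Start: joints at [62.544, 7.471, 85.268, -0, 87.261, -4.893], TCP at [230.199, 554.088, 199.092] pointing down, gripper open.
Joint ranges: [-169.43, 169.43], [-51.17, 129.36], [1.28, 143.12], [-76.62, 256.62], [0, 156.53], [-152.29, 152.29]. Speed limits (degrees/s): [136.94, 136.94, 159.86, 180, 180, 180].

## Interface

Orientations are given as [roll, pitch, yaw] about the fixed x, y, z axes, in that order (R = Rz(yaw) Ry(pitch) Rx(roll)).
In Python, from bench import r gives the robot as it stands.
- The arm moves only by the tool move_arm, never from a script. Its argument "deltas" is a list of rows, each a list of 2 entries, a list of its own where there are three numbers: the shift along the tool's x, y, z in mm, then the turn about the tool's x in degrees. A call has 1 to 12 rows; each row is the pose to reach, as a shift and turn from the pose measured when the call began, along the tool's axes at that moment; what a row does not reach only later rows make up. A row lasts 1/8 s, in which the tool goes at most 62.5 mm and 10.7 degrees, less where a joint would pass 70% of its speed; a pose out of reach is approached as far as the arm can. A call with a gripper value outside its range is refused whole. "jaw" is the opening, from -1 (shut) to 1 (fully open), set as the call begins (left out, the last holds). The fingers move at their own pace and stop on an object; "squeeze" is the grip in N (left out, the last holds). Time passes only in rows, so rows that repeat a pose let the fingers close. It gives the time, the measured TCP pose, the force and the opening at its end, in the units of the state.
- r.sense(): the state, without advancing time (a new reading comes with each control period).
- r.snapshot(name): name is "scene" or "top" or "wrist"; returns (picture, depth): 480x640x3 uint8, red, green, blue; 480x640 float32, mm along the optical axis (not along the pixel's ray), 0 where there is no reading.
- r.get_calibration(name): a dict with "fovy" (degrees; the focal length in pixels is half the picture's height over the tangent of half this angle, whatever the lens; pixels are square), "cx", "cy" (the principal point, pixels), "k1" (the pictures are not rectified: a ray, as slopes to the right and down, at radius r is drawn at 1 + k1 r^2 times it, then the intrinsics apply), "position" and "attitude" of the camera in the world; the wrist camera has in their place "tool_from_camera" (4x4, takes a point from camera to tool coordinates, whose origin is the TCP and whose axes are the tool frame's). Camera axes: x right, y down, z forward; pixel columns grow to the right and rows downward; lengths in mm; the calibration is good to about 2 mm. A picture is of the moment at which its call begins: read the wrist's pose just before it. get_calibration takes no time and is no camera call.
- r.hand_in(): hands the job in, once; it reports no verdict.
The state is a dict: "time": time; "joint_pos": joint angles; "qd": joint speeds; "joint_efforts": joint torques, N m; "tool_pos": TCP position; "tcp_rot": TCP orientation; "ft_force": force on the tool from outside, world axes, zero at the start; "wrist_torque": the same for the moment, N m; "finger_gap": finger opening in mm.
Only numpy, scipy, OpenCV 4.12 (cv2) and the standard library are available. Lean on these libraries where they do the work, as an engineer would, in place of code of your own. Each camera call takes 0.05 s, during which the arm holds its last target. There are 200 camera calls.

## Working session

There is one attempt and no reset: what is moved stays moved. The work goes in short steps, Python scripts to look and compute and a tool call to move; the robot and the scene stay as the last step left them, time stands still between calls to the robot, and variables do not carry over. Pictures are saved under pics/ and viewed, about 8 in all and at most 12, crops included, and the job is handed in when it is done.

Besides the shell and the picture viewer there is one more tool, called after ">>>" as name(argument=value, ...) on one line, values as JSON. move_arm: Moves the arm, as the interface text tells. Its arguments: {"type":"object","properties":{"deltas":{"type":"array","items":{"type":"array"}},"jaw":{"type":"number"},"squeeze":{"type":"number"}},"required":["deltas"]}

```bash
mkdir -p pics; ls; cat > h.py <<'E'
import numpy as np, cv2
from bench import r
from scipy.spatial.transform import Rotation as Ro
def save(n,name):
    s=r.sense(); p,d=r.snapshot(n); cv2.imwrite(f'pics/{name}.png',p[:,:,::-1]); np.savez(f'pics/{name}.npz',p=p,d=d,tp=s['tool_pos'],tr=s['tcp_rot']); return p,d
def cam(n,name=None):
    c=r.get_calibration(n); 
    f=240/np.tan(np.radians(c['fovy'])/2)
    if n=='wrist':
        z=np.load(f'pics/{name}.npz'); T=np.eye(4); T[:3,:3]=Ro.from_euler('xyz',z['tr'],degrees=True).as_matrix(); T[:3,3]=z['tp']
        T=T@np.array(c['tool_from_camera'])
    else:
        T=np.eye(4); a=np.array(c['attitude']); T[:3,:3]=a if a.shape==(3,3) else Ro.from_euler('xyz',a,degrees=True).as_matrix(); T[:3,3]=c['position']
    return c,f,T
def rays(n,name,uv):
    c,f,T=cam(n,name); uv=np.atleast_2d(uv).astype(float)
    K=np.array([[f,0,c['cx']],[0,f,c['cy']],[0,0,1]])
    # distortion 1+k1 r^2
    s=cv2.undistortPoints(uv[:,None],K,np.array([c['k1'],0,0,0.]))[:,0]
    return T, np.c_[s,np.ones(len(s))]
def onplane(n,name,uv,z):
    T,s=rays(n,name,uv); d=s@T[:3,:3].T; o=T[:3,3]
    return o+d*((z-o[2])/d[:,2])[:,None]
def bydepth(n,name,uv):
    T,s=rays(n,name,uv); d=np.load(f'pics/{name}.npz')['d']; uv=np.atleast_2d(uv).astype(int)
    z=d[uv[:,1],uv[:,0]]; return (s*z[:,None])@T[:3,:3].T+T[:3,3]
E
python3 - <<'E'
from h import *
print(r.sense())
for n in('scene','top','wrist'): print(r.get_calibration(n))
a,_=save('scene','s0');b,_=save('top','t0');c,_=save('wrist','w0')
E
```

```text
pics
{'time': 0.0, 'joint_pos': array([ 6.25437236e+01,  7.51509820e+00,  8.53299340e+01, -8.99046634e-04,
        8.72623309e+01, -4.89101981e+00]), 'qd': array([ 0.0330029 ,  0.04866119,  0.07269984,  0.00205684, -0.03815291,
        0.0161869 ]), 'joint_efforts': array([ 3.86403204e-03, -5.69335377e+01, -5.00597906e+01,  2.09823702e-04,
        1.34172582e-02, -4.00655449e-05]), 'tool_pos': array([229.91993684, 553.52838782, 198.03832851]), 'tcp_rot': array([ -94.41183334,   89.8926332 , -116.97704616]), 'ft_force': array([0.38581937, 0.23815894, 0.41982034]), 'wrist_torque': array([ 0.05595851, -0.01134068, -0.01138726]), 'finger_gap': 84.80522253195302}
{'fovy': 45.47567512549033, 'cx': 320.2721859451137, 'cy': 241.40866276143112, 'k1': 0.027898462643420496, 'position': array([ 1121.88994715, -1069.34704593,   860.05834768]), 'attitude': array([-126.46065884,   -1.015231  ,   30.4751678 ])}
{'fovy': 49.02926192872207, 'cx': 315.54824574762654, 'cy': 242.9087432253034, 'k1': 0.00615632601344149, 'position': array([ 362.72798246, -158.64145747, 1209.09184209]), 'attitude': array([-168.65128285,    0.21493302,  -89.93893781])}
{'fovy': 70.73427067832708, 'cx': 313.845396654307, 'cy': 238.5458334847586, 'k1': -0.06361239384351533, 'tool_from_camera': array([[-6.53543774e-04, -3.24911198e-01,  9.45744303e-01,
        -1.74763124e+02],
       [ 9.99999484e-01, -9.48245848e-04,  3.65265476e-04,
         2.30785244e-01],
       [ 7.78119265e-04,  9.45744053e-01,  3.24911650e-01,
        -8.38856582e+01],
       [ 0.00000000e+00,  0.00000000e+00,  0.00000000e+00,
         1.00000000e+00]])}
```

View pics/t0.png

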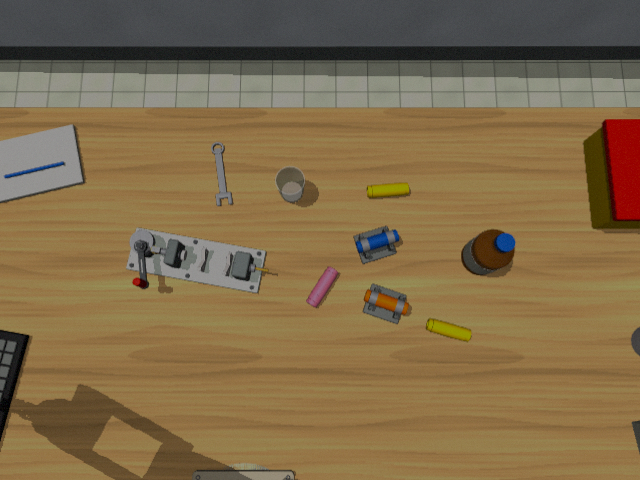

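View pics/s0.png

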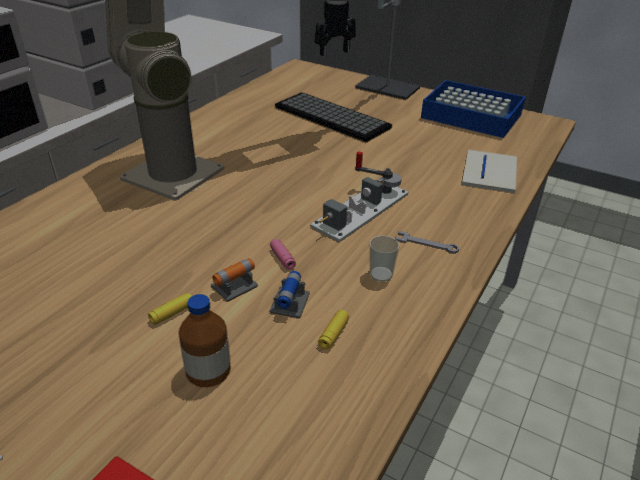

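```bash
python3 - <<'E'
from h import *
p=np.load('pics/t0.npz')['p']; hsv=cv2.cvtColor(p,cv2.COLOR_RGB2HSV)
m=((hsv[...,0]>105)&(hsv[...,0]<130)&(hsv[...,1]>150)&(hsv[...,2]>80)).astype(np.uint8)
m[:, :340]=0;m[:,420:]=0;m[:210]=0;m[270:]=0
pts=np.argwhere(m)[:,::-1].astype(np.float32)
rc=cv2.minAreaRect(pts); bp=cv2.boxPoints(rc); print('blue',rc)
w=onplane('top','t0',bp,42)[:,:2]; print(w, w.mean(0))
e=[np.linalg.norm(w[1]-w[0]),np.linalg.norm(w[2]-w[1])];v=(w[1]-w[0]) if e[0]>e[1] else (w[2]-w[1]);print('ang',e,np.degrees(np.arctan2(v[1],v[0])))
# clamp base: low saturation
g=((hsv[...,1]<45)&(hsv[...,2]>100)).astype(np.uint8)
g[:,:115]=0;g[:,280:]=0;g[:220]=0;g[300:]=0
g=cv2.morphologyEx(g,cv2.MORPH_CLOSE,np.ones((9,9)))
c=max(cv2.findContours(g,0,1)[0],key=cv2.contourArea); rc=cv2.minAreaRect(c);bp=cv2.boxPoints(rc);print('clamp',rc,bp)
w=onplane('top','t0',bp,12)[:,:2];print(w,w.mean(0))
rd=((hsv[...,0]<6)&(hsv[...,1]>180)&(hsv[...,2]>60)).astype(np.uint8);rd[:,:120]=0;rd[:,160:]=0;rd[:260]=0;rd[300:]=0
q=np.argwhere(rd)[:,::-1].astype(float);print('red',len(q),q.mean(0),onplane('top','t0',q.mean(0),92))
A=cv2.resize(p[210:330,300:430],None,fx=4,fy=4,interpolation=2)
B=cv2.resize(p[220:300,115:285],None,fx=3,fy=3,interpolation=2); C=np.zeros((480,520,3),np.uint8);C[:240,:510]=B
W=cv2.drawContours(p.copy(),[c],-1,(255,0,0),1)[220:300,115:285];C[240:,:510]=cv2.resize(W,None,fx=3,fy=3)
D=np.hstack([A,C]);D=cv2.resize(D,(800,int(480*800/D.shape[1])))
cv2.imwrite('pics/c1.png',D[:,:,::-1])
E
```

```text
blue ((376.9000244140625, 240.2000274658203), (11.70042610168457, 42.69075012207031), 71.56504821777344)
[[ 600.47421147 -242.81629382]
 [ 631.82052736 -335.2732311 ]
 [ 606.0479714  -342.90137558]
 [ 574.95665665 -250.80151485]] [ 603.32484172 -292.94810384]
ang [np.float64(97.62620944422952), np.float64(26.87774598122875)] -71.27144347845996
clamp ((194.8520050048828, 259.56402587890625), (135.3268280029297, 43.37971878051758), 10.30484676361084) [[124.4     268.80002]
 [132.16    226.12003]
 [265.30402 250.32803]
 [257.544   293.00803]]
[[542.14738189 285.4218861 ]
 [642.85829978 274.60840004]
 [585.43756817 -37.63786489]
 [486.58452617 -21.93169357]] [564.256944   125.11518192]
red 48 [136.33333333 281.375     ] [[503.05276749 228.29906864  92.        ]]
```

View pics/c1.png

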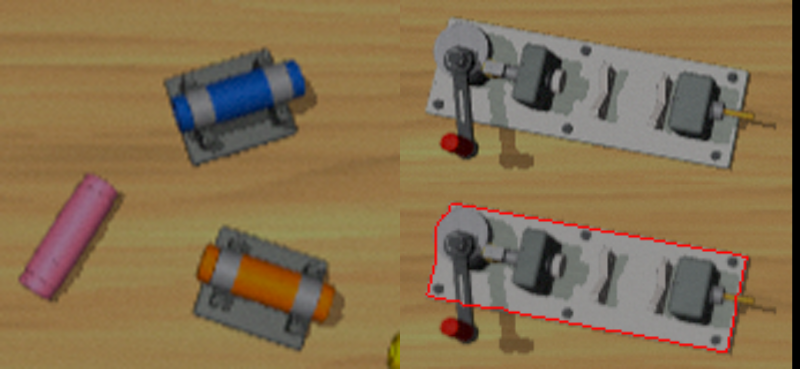

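```bash
cat >> h.py <<'E'
def go(x,y,z,jaw=None):
    s=r.sense(); R=Ro.from_euler('xyz',s['tcp_rot'],degrees=True).as_matrix()
    d=R.T@(np.array([x,y,z])-s['tool_pos']); Y=R[:,1]; a=np.degrees(np.arctan2(Y[1],Y[0]))
    print('tcp',s['tool_pos'].round(1),'xaxis',R[:,0].round(3),'jaw yaw',round(a,1),'j6',s['joint_pos'][5].round(1),'F',s['ft_force'].round(1),'gap',round(s['finger_gap'],1),'t',s['time'])
    if jaw is not None:
        t=-(jaw-a); t=(t+90)%180-90; print('delta',d.round(1),'turn',round(t,1))
    else: print('delta',d.round(1))
E
python3 - <<'E'
from h import *
go(560,110,220,-10); go(603.3,-293,200,18.7)
E
```

```text
tcp [230.  553.7 198.3] xaxis [-0.001 -0.001 -1.   ] jaw yaw 67.4 j6 -4.9 F [-0.7 -0.2  0.1] gap 85.4 t 0.15
delta [ -21.4 -283.1  475. ] turn 77.4
tcp [230.  553.7 198.3] xaxis [-0.001 -0.001 -1.   ] jaw yaw 67.4 j6 -4.9 F [-0.7 -0.2  0.1] gap 85.4 t 0.15
delta [  -0.9 -638.6  669.6] turn 48.7
```

>>> move_arm(deltas=[[[-2,-20,40],8],[[-4,-40,80],16],[[-6,-61,121],24],[[-8,-82,162],32],[[-10,-104,206],40],[[-12,-126,250],48],[[-15,-150,296],56],[[-17,-172,340],64],[[-19,-192,380],71],[[-20,-210,416],75],[[-21,-228,452],77],[[-21,-228,452],77]], jaw=1)

```text
time: 1.65
tool_pos: [561.0, 167.3, 219.0]
tcp_rot: [-21.8, 89.9, -121.6]
ft_force: [0.1, 0.9, -0.1]
finger_gap: 85.8
```

```bash
python3 - <<'E'
from h import *
save('wrist','w1'); go(603.3,-293,190,18.7)
E
```

```text
tcp [560.1 168.7 218.9] xaxis [-0.002 -0.001 -1.   ] jaw yaw -9.7 j6 21.5 F [-0.7  0.5  0.6] gap 85.4 t 1.7
delta [ 29.5 120.2 447.8] turn -28.4
```

View pics/w1.png

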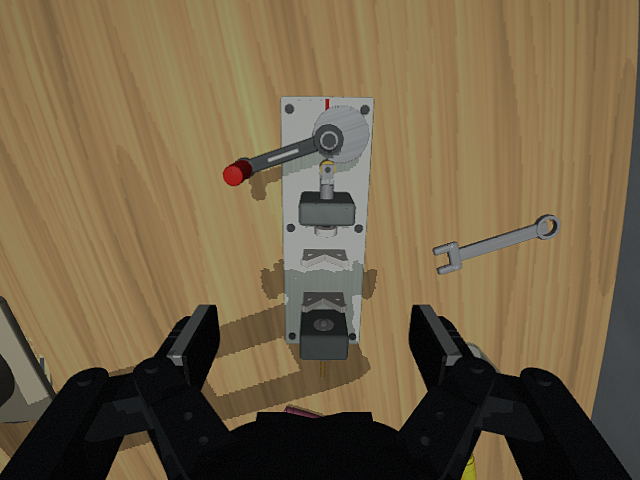

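```bash
python3 - <<'E'
from h import *
p=np.load('pics/w1.npz')['p']; hsv=cv2.cvtColor(p,cv2.COLOR_RGB2HSV)
g=(hsv[...,1]<50)
def wp(uv,z=12): return onplane('wrist','w1',uv,z)
L=[];Rr=[]
for v in list(range(103,140))+list(range(185,255))+list(range(300,335)):
    row=g[v,270:385]; i=np.where(row)[0]
    if len(i)<10: continue
    l=270+i[0]; rr=270+i[-1]
    if 276<l<292: L.append((l,v))
    if 352<rr<378: Rr.append((rr+1,v))
L=np.array(L,float);Rr=np.array(Rr,float)
def fit(P):
    W=wp(P)[:,:2].astype(np.float32); l=cv2.fitLine(W,cv2.DIST_HUBER,0,.01,.01).ravel(); 
    d=l[:2]*np.sign(l[1]); res=(W-l[2:])@np.array([-d[1],d[0]]); print(len(W),'ang',np.degrees(np.arctan2(d[1],d[0])),'mad',np.median(abs(res))); return d,l[2:]
dl,pl=fit(L);dr,pr=fit(Rr); d=dl+dr;d/=np.linalg.norm(d); n=np.array([d[1],-d[0]])
print('width',(pr-pl)@n)
# ends
def end(cols,rows,first):
    o=[]
    for u in cols:
        i=np.where(g[rows[0]:rows[1],u])[0]
        if len(i): o.append((u,rows[0]+(i[0] if first else i[-1]+1)))
    return np.median(wp(np.array(o,float))[:,:2]@d)
t=end(list(range(286,320))+list(range(335,368)),(85,130),True); b=end(list(range(290,299))+list(range(350,356)),(320,360),False)
print('ends',t,b,'len',t-b)
x0=(pl@n+pr@n)/2; y0=(t+b)/2-50
O=x0*n+y0*d; print('origin',O,'yaw y',np.degrees(np.arctan2(d[1],d[0])))
rd=((hsv[...,0]<6)|(hsv[...,0]>174))&(hsv[...,1]>180)&(hsv[...,2]>120)
q=np.argwhere(rd)[:,::-1].astype(float); q=q[(q[:,0]<260)&(q[:,1]<200)]
# knob top disc: circle
cc=cv2.minEnclosingCircle(q.astype(np.float32)); print('red',cc, wp([cc[0]],110), 'pred knob',O+163*d+85*(np.cos(np.radians(109))*d+np.sin(np.radians(109))*-n))
print('pivot pix->z72', wp([[329,139]],72), 'pred',O+163*d)
dep=np.load('pics/w1.npz')['d']; print('depth base pts',bydepth('wrist','w1',[[340,270],[300,180],[328,205],[234,172]]))
E
```

```text
142 ang 79.59224 mad 0.24528486
142 ang 79.58248 mad 0.28860945
width 98.87993
ends 377.1802998607589 68.34630334348428 len 308.8339965172746
origin [556.97095307  73.30581003] yaw y 79.587364
red ((232.5, 175.0), 9.861641883850098) [[501.05093048 221.21639103 110.        ]] pred knob [502.38383296 220.92949751]
pivot pix->z72 [[586.55927072 234.07377862  72.        ]] pred [586.43092736 233.6214686 ]
depth base pts [[577.65873823  75.11609617  12.5000247 ]
 [549.39532762 192.40072869  12.2130882 ]
 [575.82899161 173.23516187  73.43019929]
 [504.07525055 223.86487405 114.61595625]]
```

>>> move_arm(deltas=[[[3,10,38],-2],[[10,22,85],-5],[[18,35,135],-8],[[26,49,186],-12],[[34,63,237],-16],[[42,77,288],-20],[[50,91,339],-23],[[58,104,388],-26],[[65,114,425],-28],[[70,120,448],-28.4],[[70,120,448],-28.4],[[70,120,448],-28.4]])

```text
time: 3.2
tool_pos: [603.3, -291.7, 149.6]
tcp_rot: [-85.9, 89.9, -157.1]
ft_force: [-0.6, 1.1, -0.2]
finger_gap: 85.4
```

```bash
python3 - <<'E'
from h import *
p,_=save('wrist','w2'); go(603.3,-293,100,18.7)
hsv=cv2.cvtColor(p,cv2.COLOR_RGB2HSV)
m=((hsv[...,0]>105)&(hsv[...,0]<130)&(hsv[...,1]>150)&(hsv[...,2]>60)).astype(np.uint8)
m=cv2.morphologyEx(m,cv2.MORPH_OPEN,np.ones((3,3)))
n,lab,st,ce=cv2.connectedComponentsWithStats(m); P=[]
for i in range(1,n):
    if st[i,4]>100: print(st[i],ce[i].round()); 
m2=np.isin(lab,[i for i in range(1,n) if st[i,4]>300 and ce[i][1]>40])
pts=np.argwhere(m2)[:,::-1].astype(np.float32); rc=cv2.minAreaRect(pts);bp=cv2.boxPoints(rc)
w=onplane('wrist','w2',bp,42)[:,:2];print(rc,w.round(1),'c',w.mean(0))
e=[np.linalg.norm(w[1]-w[0]),np.linalg.norm(w[2]-w[1])];v=(w[1]-w[0]) if e[0]>e[1] else (w[2]-w[1]);print('ang',e,np.degrees(np.arctan2(v[1],v[0])))
cv2.imwrite('pics/w2b.png',cv2.polylines(p.copy(),[bp.astype(int)],True,(255,0,0))[:,:,::-1])
D=bydepth('wrist','w2',pts[::7]); top=D[D[:,2]>52]; print('top', len(top), top.mean(0), D[:,2].max()); l=cv2.fitLine(top[:,:2].astype(np.float32),2,0,.01,.01).ravel(); print('topang',np.degrees(np.arctan2(l[1],l[0])),l[2:]); s=(D[:,:2]-l[2:])@l[:2]; print('ends',l[2:]+l[:2]*s.min(),l[2:]+l[:2]*s.max(),'mid',l[2:]+l[:2]*(s.min()+s.max())/2)
E
```

```text
tcp [ 603.4 -291.6  149.9] xaxis [-0.001 -0.001 -1.   ] jaw yaw 18.8 j6 -48.9 F [ 0.7  0.4 -0.4] gap 85.0 t 3.25
delta [49.9 -0.5  1.3] turn 0.1
[298 170  33  16 461] [314. 177.]
[ 296  204   35   52 1707] [313. 229.]
[298 271  29  11 236] [312. 276.]
((312.9999694824219, 212.49996948242188), (33.99999237060547, 84.99998474121094), 0.0) [[ 597.2 -323.8]
 [ 574.2 -251.8]
 [ 600.8 -242.8]
 [ 626.2 -314. ]] c [ 599.59989436 -283.07520026]
ang [np.float64(75.61086369860058), np.float64(28.14108958853193)] 107.76568796103095
top 234 [ 599.48113057 -284.38081889   58.88804296] 324.3930625224109
topang -72.47603 [ 599.48114 -284.38083]
ends [ 576.64742632 -212.06703457] [ 609.19433025 -315.14225636] mid [ 592.92087829 -263.60464546]
```

View pics/w2b.png

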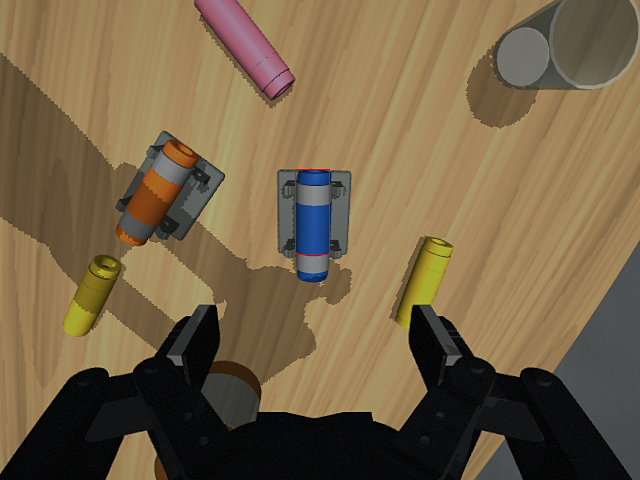

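```bash
python3 - <<'E'
from h import *
a=onplane('wrist','w2',[[314,170]],29)[0];b=onplane('wrist','w2',[[312.3,282]],55)[0]
print(a,b,'len',np.linalg.norm((a-b)[:2]),'mid',(a+b)/2)
# axis: mid of sides in row bands at z 42
hsv=cv2.cvtColor(np.load('pics/w2.npz')['p'],cv2.COLOR_RGB2HSV)
P=[]
for v in list(range(174,184))+list(range(208,254))+list(range(272,280)):
    i=np.where((hsv[v,285:345,0]>105)&(hsv[v,285:345,0]<130)&(hsv[v,285:345,1]>150))[0]
    P.append((285+(i[0]+i[-1]+1)/2,v))
W=onplane('wrist','w2',P,42)[:,:2].astype(np.float32); l=cv2.fitLine(W,2,0,.01,.01).ravel(); print('axis',np.degrees(np.arctan2(l[1],l[0])),l[2:], 'perp off of mid',np.cross(l[:2],((a+b)/2)[:2]-l[2:]))
# rest outline corners z=8
c=onplane('wrist','w2',[[277,170],[351,170],[350.5,249],[279.5,249]],8)[:,:2];print('rest',c.mean(0))
E
```

```text
[ 588.82699277 -248.61621767   29.        ] [ 617.69809055 -338.43193099   55.        ] len 94.34194531082868 mid [ 603.26254166 -293.52407433   42.        ]
axis -72.46321 [ 604.0572 -295.4516] perp off of mid -0.17691806681044786
rest [ 602.72667284 -288.07837691]<stdin>:10: DeprecationWarning: Arrays of 2-dimensional vectors are deprecated. Use arrays of 3-dimensional vectors instead. (deprecated in NumPy 2.0)
```

>>> move_arm(deltas=[[[20,-0.7,1.8],1.3],[[50,-0.7,1.8],1.3],[[80,-0.7,1.8],1.3],[[105,-0.7,1.8],1.3],[[118,-0.7,1.8],1.3],[[125,-0.7,1.8],1.3],[[125,-0.7,1.8],1.3],[[125,-0.7,1.8],1.3]])

```text
time: 4.25
tool_pos: [604.0, -294.1, 26.2]
tcp_rot: [-7.5, 89.9, -80.0]
ft_force: [0.4, 0.4, 0.1]
finger_gap: 85.5
```

>>> move_arm(deltas=[[[0,0,0],0],[[0,0,0],0],[[0,0,0],0],[[0,0,0],0],[[0,0,0],0],[[0,0,0],0]], jaw=-1, squeeze=50)

```text
time: 5.0
tool_pos: [604.0, -294.0, 26.1]
tcp_rot: [-11.4, 89.9, -83.9]
ft_force: [-0.2, -0.4, -0.3]
finger_gap: 0.1
```

```bash
python3 - <<'E'
from h import *
go(603.3,-293.5,130,17.5)
E
```

```text
tcp [ 604.  -294.    26.1] xaxis [ 0.    -0.002 -1.   ] jaw yaw 17.5 j6 -47.7 F [-0.2 -0.4 -0.3] gap 0.1 t 5.0
delta [-103.9   -0.5   -0.5] turn -0.0
```

```bash
python3 - <<'E'
from h import *
p,_=save('wrist','w3');a,_=save('scene','s3')
B=cv2.resize(a[190:390,130:430],(600,400),interpolation=2)
cv2.imwrite('pics/v3.png',np.hstack([cv2.resize(p[150:480,160:480],(388,400)),B[:,100:500]])[:,:,::-1])
E
```

```text
(no output)
```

View pics/v3.png

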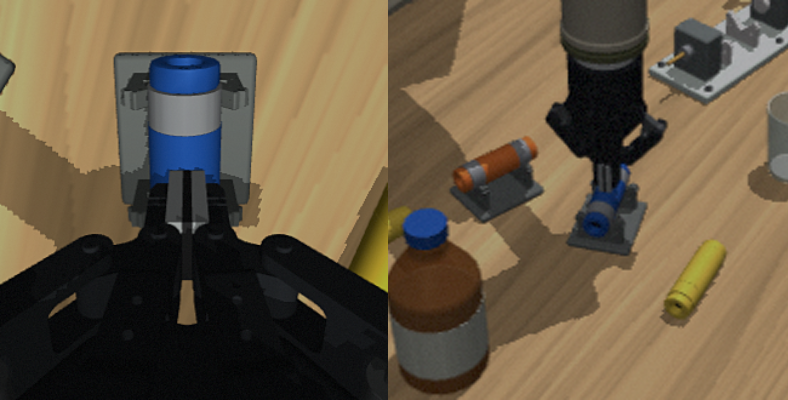

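```bash
python3 - <<'E'
from h import *
z=np.load('pics/w3.npz');go(0,0,0)
s=320/388; T,_=rays('wrist','w3',[[0,0]])
c,f,Tm=cam('wrist','w3')
for (u,v) in [(175,175),(199,175),(175,200),(199,200),(187,185),(187,215),(187,230),(187,300),(165,160),(187,150),(185,65),(187,110)]:
    U,V=160+u*s,150+v*330/400; P=bydepth('wrist','w3',[[U,V]])[0]
    R=Ro.from_euler('xyz',z['tr'],degrees=True).as_matrix(); print((u,v),P.round(1),'tool',(R.T@(P-z['tp'])).round(1))
E
```

```text
tcp [ 604.  -294.1   26.2] xaxis [ 0.    -0.002 -1.   ] jaw yaw 17.5 j6 -47.7 F [-0.5  0.9  0.3] gap 0.0 t 5.1
delta [  25.4 -487.7 -462. ]
(175, 175) [ 596.6 -285.    64.9] tool [-38.9  -4.3 -10.7]
(199, 175) [ 605.1 -282.2   65.2] tool [-39.1   4.6 -10.9]
(175, 200) [ 596.9 -284.2   83.4] tool [-57.3  -3.8 -11.4]
(199, 200) [ 604.4 -281.9   83.2] tool [-57.2   4.1 -11.3]
(187, 185) [ 600.8 -283.5   72.8] tool [-46.7   0.1 -11. ]
(187, 215) [ 600.7 -283.1   91.9] tool [-65.8   0.1 -11.3]
(187, 230) [ 601.5 -285.9   95.6] tool [-69.6   0.1  -8.4]
(187, 300) [ 638.2 -401.9   -0. ] tool [ 26.4   0.2 113.1]
(165, 160) [ 592.3 -285.1   55. ] tool [-28.9  -8.5 -12. ]
(187, 150) [ 598.8 -277.1   57.8] tool [-31.8   0.2 -17.7]
(185, 65) [ 589.7 -250.6   35.5] tool [ -9.5  -0.6 -45.7]
(187, 110) [ 594.  -261.8   57.3] tool [-31.2   0.2 -33.7]
```

```bash
python3 - <<'E'
from h import *
for nm in('w1','w2'):
    z=np.load(f'pics/{nm}.npz');R=Ro.from_euler('xyz',z['tr'],degrees=True).as_matrix()
    for uv in [(212,309),(205,320),(195,340),(185,355),(415,312),(425,330),(440,350)]:
        P=bydepth('wrist',nm,[uv])[0]; print(nm,uv,(R.T@(P-z['tp'])).round(1))
E
```

```text
w1 (212, 309) [-50.9 -42.9 -10.2]
w1 (205, 320) [-62.1 -42.3 -11.9]
w1 (195, 340) [-74.1 -42.4 -11.3]
w1 (185, 355) [-83.6 -42.5 -12.2]
w1 (415, 312) [-52.   42.3  -9.3]
w1 (425, 330) [-64.6  42.7  -9. ]
w1 (440, 350) [-79.9  42.9 -11.2]
w2 (212, 309) [-50.8 -42.9 -10.2]
w2 (205, 320) [-61.1 -42.7 -11.3]
w2 (195, 340) [-72.5 -43.  -10.2]
w2 (185, 355) [-81.8 -43.3 -10.8]
w2 (415, 312) [-52.   42.3  -9.3]
w2 (425, 330) [-64.3  42.8  -8.8]
w2 (440, 350) [-79.9  42.9 -11.2]
```

The fingers closed on nothing. By the depth picture the real fingertips end about 32 mm short of the reported TCP, both open (-47) and shut (-32). So I open and go about 36 mm lower.

>>> move_arm(deltas=[[[0,0,0],0],[[0,0,0],0],[[0,0,0],0],[[0,0,0],0],[[0,0,0],0],[[8,-0.5,-0.5],0],[[18,-0.5,-0.5],0],[[28,-0.5,-0.5],0],[[35,-0.5,-0.5],0],[[36,-0.5,-0.5],0],[[36,-0.5,-0.5],0]], jaw=1)

```text
time: 6.48
tool_pos: [603.5, -293.8, -9.8]
tcp_rot: [-5.8, 89.9, -78.3]
ft_force: [-0.5, -0.1, -0.2]
finger_gap: 85.5
```

>>> move_arm(deltas=[[[0,0,0],0],[[0,0,0],0],[[0,0,0],0],[[0,0,0],0],[[0,0,0],0],[[0,0,0],0]], jaw=-1, squeeze=50)

```text
time: 7.22
tool_pos: [603.1, -294.1, -9.4]
tcp_rot: [-24.1, 89.9, -96.6]
ft_force: [-5.5, 0.2, 6.3]
finger_gap: 28.3
```

```bash
python3 - <<'E'
from h import *
go(603.3,-293.5,60,17.5)
E
```

```text
tcp [ 603.1 -294.1   -9.4] xaxis [-0.    -0.002 -1.   ] jaw yaw 17.5 j6 -47.7 F [-5.5  0.2  6.3] gap 28.3 t 7.225
delta [-69.4   0.3  -0.4] turn -0.0
```

```bash
python3 - <<'E'
from h import *
p,_=save('wrist','w4');a,_=save('scene','s4')
z=np.load('pics/w4.npz');R=Ro.from_euler('xyz',z['tr'],degrees=True).as_matrix()
for v in range(255,330,8):
  for u in (290,297,303,325,331,338):
    P=bydepth('wrist','w4',[(u,v)])[0]; q=(R.T@(P-z['tp'])).round(0); print((u,v),P[2].round(0),q,end=' ')
  print()
B=cv2.resize(a[220:330,240:350],(400,400),interpolation=2)
cv2.imwrite('pics/v4.png',np.hstack([cv2.resize(p[150:480,160:480],(388,400)),B])[:,:,::-1])
E
```

```text
(290, 255) 52.0 [-62.  -9. -39.] (297, 255) 55.0 [-64.  -6. -40.] (303, 255) 56.0 [-65.  -4. -40.] (325, 255) 54.0 [-64.   4. -40.] (331, 255) 55.0 [-64.   6. -40.] (338, 255) 53.0 [-63.   9. -39.] 
(290, 263) 54.0 [-64.  -9. -37.] (297, 263) 55.0 [-65.  -6. -37.] (303, 263) 56.0 [-65.  -4. -37.] (325, 263) 56.0 [-66.   4. -37.] (331, 263) 54.0 [-63.   6. -37.] (338, 263) 54.0 [-63.   9. -36.] 
(290, 271) 55.0 [-64.  -9. -34.] (297, 271) 55.0 [-64.  -6. -34.] (303, 271) 57.0 [-67.  -4. -35.] (325, 271) 57.0 [-67.   4. -35.] (331, 271) 56.0 [-65.   6. -34.] (338, 271) 53.0 [-62.   9. -33.] 
(290, 279) 55.0 [-65.  -9. -31.] (297, 279) 56.0 [-66.  -6. -31.] (303, 279) 56.0 [-66.  -4. -31.] (325, 279) 55.0 [-64.   4. -31.] (331, 279) 56.0 [-65.   6. -31.] (338, 279) 54.0 [-64.   9. -30.] 
(290, 287) 54.0 [-64.  -9. -27.] (297, 287) 55.0 [-64.  -6. -27.] (303, 287) 57.0 [-66.  -4. -28.] (325, 287) 56.0 [-65.   4. -28.] (331, 287) 55.0 [-64.   6. -27.] (338, 287) 53.0 [-62.   9. -26.] 
(290, 295) 55.0 [-64.  -9. -24.] (297, 295) 56.0 [-65.  -6. -25.] (303, 295) 55.0 [-65.  -4. -24.] (325, 
[... 188 characters left out ...]
22.] (325, 303) 58.0 [-67.   4. -23.] (331, 303) 55.0 [-64.   6. -21.] (338, 303) 53.0 [-62.   9. -20.] 
(290, 311) 54.0 [-64.  -9. -17.] (297, 311) 56.0 [-66.  -6. -18.] (303, 311) 57.0 [-66.  -4. -19.] (325, 311) 57.0 [-66.   4. -19.] (331, 311) 56.0 [-66.   6. -18.] (338, 311) 55.0 [-64.   9. -17.] 
(290, 319) 55.0 [-64.  -9. -14.] (297, 319) 56.0 [-66.  -6. -15.] (303, 319) 57.0 [-66.  -4. -15.] (325, 319) 57.0 [-67.   4. -16.] (331, 319) 55.0 [-65.   6. -14.] (338, 319) 54.0 [-63.   9. -13.] 
(290, 327) 54.0 [-64.  -9. -10.] (297, 327) 56.0 [-66.  -6. -11.] (303, 327) 57.0 [-66.  -4. -12.] (325, 327) 56.0 [-66.   4. -11.] (331, 327) 56.0 [-66.   6. -11.] (338, 327) 54.0 [-64.   9. -10.]
```

View pics/v4.png

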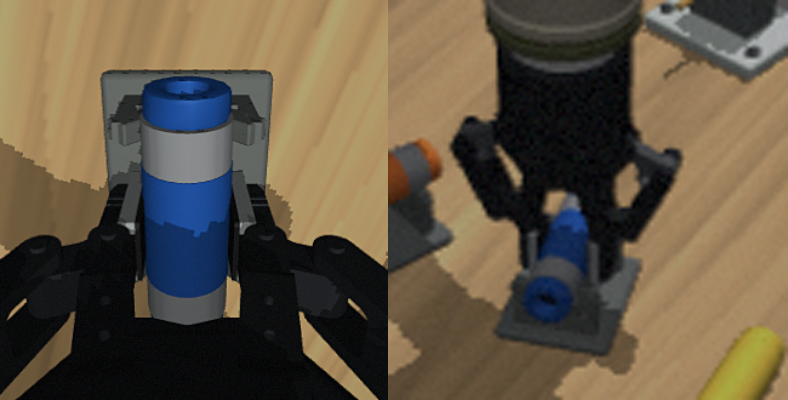

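>>> move_arm(deltas=[[[-3,0,0],0],[[-6,0,0],0],[[-9,0,0],0],[[-12,0,0],0],[[-12,0,0],0]])

```text
time: 7.95
tool_pos: [603.4, -294.2, 3.1]
tcp_rot: [-8.1, 89.8, -80.6]
ft_force: [-0.5, -1.0, -2.4]
finger_gap: 28.2
```

```bash
python3 - <<'E'
from h import *
save('wrist','w5'); go(557+.181*12,73.3+.983*12,110,-10.4)
D=bydepth('wrist','w5',[(u,v) for u in range(312,318) for v in range(265,320,3)]); print('top z',np.median(D[:,2]), 'near', bydepth('wrist','w5',[(314,230),(314,250),(314,290),(314,320)])[:,2])
E
```

```text
tcp [ 603.3 -294.1    2.9] xaxis [ 0.    -0.002 -1.   ] jaw yaw 17.5 j6 -47.7 F [ 0.   0.4 -2.5] gap 28.6 t 8.0
delta [-108.    71.8 -374.7] turn 27.9
top z 69.2726359806546 near [67.55145002 68.01956731 69.77982476 68.57809212]
```

>>> move_arm(deltas=[[[-25,0,0],0],[[-60,2,-10],0],[[-90,8,-40],2],[[-108,16,-85],5],[[-108,26,-135],9],[[-108,36,-188],13],[[-108,46,-240],17],[[-108,56,-290],21],[[-108,64,-333],25],[[-108,70,-362],27.5],[[-108,72,-375],27.9],[[-108,72,-375],27.9]])

```text
time: 9.5
tool_pos: [559.2, 85.7, 109.9]
tcp_rot: [10.8, 89.8, -89.5]
ft_force: [-0.1, -0.3, -2.4]
finger_gap: 28.6
```

```bash
python3 - <<'E'
from h import *
p,_=save('wrist','w6'); go(557+.181*12,73.3+.983*12,60,-10.4)
cv2.imwrite('pics/w6.png',p[:,:,::-1])
E
```

```text
tcp [559.4  84.9 109.9] xaxis [ 0.    -0.003 -1.   ] jaw yaw -10.4 j6 13.9 F [-0.3  0.2 -2.4] gap 28.4 t 9.55
delta [49.9 -0.3 -0.3] turn 0.0
```

View pics/w6.png

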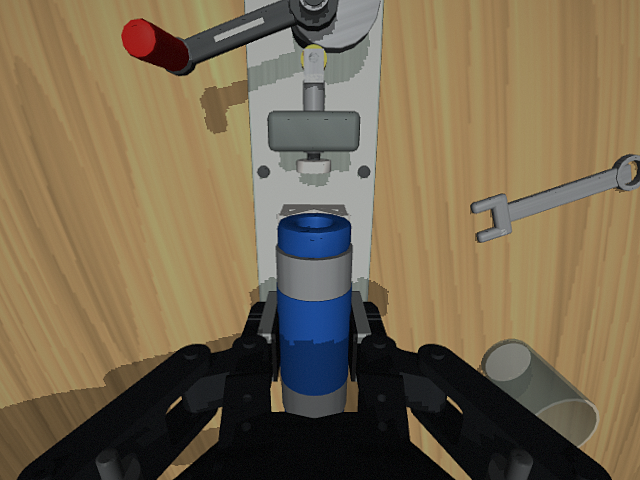

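```bash
python3 - <<'E'
from h import *
p=np.load('pics/w6.npz')['p'];hsv=cv2.cvtColor(p,cv2.COLOR_RGB2HSV)
O=np.array([557.,73.3]);d=np.array([np.cos(np.radians(79.59)),np.sin(np.radians(79.59))]);n=np.array([d[1],-d[0]])
cl=lambda W:np.c_[(W[:,:2]-O)@n,(W[:,:2]-O)@d].round(2)
z0=109.9+51.4
B=(hsv[...,0]>105)&(hsv[...,0]<130)&(hsv[...,1]>150)
print('first blue row',np.where(B[190:260,300:328].sum(1)>6)[0][0]+190)
for zz in (-14,-7): print('end',zz,cl(onplane('wrist','w6',[[314.5,np.where(B[190:260,300:328].sum(1)>6)[0][0]+190]],z0+zz)))
P=[]
for v in list(range(232,250))+list(range(305,345)):
    i=np.where(B[v,260:370])[0];P.append((260+(i[0]+i[-1]+1)/2,v))
W=cl(onplane('wrist','w6',P,z0)); print('axis x(y) fit',np.polyfit(W[:,1],W[:,0],1), W[[0,-1]])
# front rest V & nose by lateral centre
w=(hsv[...,1]<40)&(hsv[...,2]>110)
print('nose cols', np.where(w[168,270:360])[0][[0,-1]]+270)
print('nose', cl(bydepth('wrist','w6',[(304,168),(314,168),(324,168)])),bydepth('wrist','w6',[(314,168)]))
E
```

```text
first blue row 214
end -14 [[-0.11 60.44]]
end -7 [[-0.14 62.3 ]]
axis x(y) fit [-0.01409725  0.40751421] [[-0.15 57.05]
 [-0.07  5.92]]
nose cols [270 358]
nose [[-6.72 68.46]
 [-0.15 68.65]
 [ 6.41 68.52]] [[569.25374457 140.8488102   61.45559971]]
```

>>> move_arm(deltas=[[[15,0,2],0],[[35,0,2],0],[[55,0,2],0],[[72,0,2],0],[[86,0,2],0],[[96,0,2],0],[[102,0,2],0],[[106,0,2],0],[[106,0,2],0]])

```text
time: 10.68
tool_pos: [559.1, 82.6, 4.0]
tcp_rot: [16.0, 89.8, -84.3]
ft_force: [0.3, -0.4, -2.7]
finger_gap: 28.6
```

```bash
python3 - <<'E'
from h import *
go(557+.181*10,73.3+.983*10,-1.4,-10.4)
E
```

```text
tcp [559.1  82.6   4. ] xaxis [ 0.    -0.003 -1.   ] jaw yaw -10.4 j6 13.8 F [ 0.3 -0.4 -2.7] gap 28.6 t 10.675
delta [ 5.4 -0.4 -0.5] turn 0.0
```

>>> move_arm(deltas=[[[2,0,0],0],[[4,0,0],0],[[5,0,0],0],[[5,0,0],0]])

```text
time: 11.18
tool_pos: [559.2, 82.6, -0.5]
tcp_rot: [18.7, 89.8, -81.6]
ft_force: [-3.5, 0.8, 3.2]
finger_gap: 28.7
```

>>> move_arm(deltas=[[[0.5,0,0],0],[[0.8,0,0],0],[[0.8,0,0],0]])

```text
time: 11.55
tool_pos: [559.3, 82.6, -0.6]
tcp_rot: [20.9, 89.8, -79.5]
ft_force: [-7.4, -1.2, 8.1]
finger_gap: 28.8
```

>>> move_arm(deltas=[[[-0.3,-0.7,0],0],[[-0.3,-0.8,2],0],[[-0.3,-0.8,4],0],[[-0.3,-0.8,6],0],[[-0.3,-0.8,8],0],[[-0.3,-0.8,9],0],[[-0.3,-0.8,9],0]])

```text
time: 12.42
tool_pos: [556.9, 73.8, -0.3]
tcp_rot: [21.2, 89.8, -79.1]
ft_force: [-0.3, 1.3, -2.5]
finger_gap: 28.3
```

```bash
python3 - <<'E'
from h import *
go(557,73.3,-1.4,-10.4)
E
```

```text
tcp [ 5.569e+02  7.380e+01 -3.000e-01] xaxis [ 0.001 -0.003 -1.   ] jaw yaw -10.4 j6 12.9 F [-0.3  1.3 -2.5] gap 28.3 t 12.425
delta [1.1 0.2 0.5] turn 0.0
```

>>> move_arm(deltas=[[[0.5,0,0.6],0],[[0.6,0,1.2],0],[[0.6,0,1.8],0],[[0.6,0,1.8],0]])

```text
time: 12.92
tool_pos: [556.6, 72.4, -0.9]
tcp_rot: [23.9, 89.9, -76.4]
ft_force: [-0.4, 2.0, -2.8]
finger_gap: 28.7
```

>>> move_arm(deltas=[[[0.5,0,0.6],0],[[0.5,0,1.2],0],[[0.5,0,2],0],[[0.5,0,2],0]])

```text
time: 13.42
tool_pos: [556.7, 72.4, -1.0]
tcp_rot: [109.0, 89.9, 8.7]
ft_force: [0.8, 12.0, -0.4]
finger_gap: 28.5
```

>>> move_arm(deltas=[[[0.3,0,0.5],0],[[0.3,0,0.5],0]])

```text
time: 13.68
tool_pos: [556.8, 72.5, -1.0]
tcp_rot: [127.6, 89.9, 27.3]
ft_force: [-0.4, 7.1, -0.9]
finger_gap: 28.8
```

>>> move_arm(deltas=[[[0,0,0],0],[[0,0,0],0],[[0,0,0],0],[[0,0,0],0],[[0,0,0],0]], jaw=1)

```text
time: 14.3
tool_pos: [556.8, 72.4, -1.0]
tcp_rot: [125.0, 89.9, 24.7]
ft_force: [-1.2, 0.2, -0.3]
finger_gap: 85.3
```

```bash
python3 - <<'E'
from h import *
go(557,73.3,160,-10.4)
E
```

```text
tcp [556.8  72.4  -1. ] xaxis [ 0.002  0.001 -1.   ] jaw yaw -10.3 j6 12.4 F [-1.2  0.2 -0.3] gap 85.3 t 14.3
delta [-161.     0.4   -1.2] turn 0.1
```

>>> move_arm(deltas=[[[-10,0,0],0],[[-30,0,0],0],[[-60,0,0],0],[[-100,0,0],0],[[-130,0,-20],0],[[-150,0,-45],0],[[-160,0,-60],0],[[-160,0,-60],0]])

```text
time: 15.3
tool_pos: [567.8, 132.1, 160.4]
tcp_rot: [116.7, 89.8, 16.5]
ft_force: [0.2, -0.3, -0.0]
finger_gap: 85.4
```

```bash
python3 - <<'E'
from h import *
p,_=save('wrist','w7'); go(500,220,160,-10.4)
cv2.imwrite('pics/w7c.png',p[:,:,::-1])
hsv=cv2.cvtColor(p,cv2.COLOR_RGB2HSV)
O=np.array([557.,73.3]);d=np.array([np.cos(np.radians(79.59)),np.sin(np.radians(79.59))]);n=np.array([d[1],-d[0]])
cl=lambda W:np.c_[(W[:,:2]-O)@n,(W[:,:2]-O)@d].round(2)
B=((hsv[...,0]>105)&(hsv[...,0]<130)&(hsv[...,1]>150)).astype(np.uint8)
nn,lab,st,ce=cv2.connectedComponentsWithStats(B); print([ (st[i],ce[i].round(1)) for i in range(1,nn) if st[i,4]>100])
pts=np.argwhere(B)[:,::-1]; pts=pts[(abs(pts[:,0]-315)<60)]
u=pts[:,0].mean(); print('near end z36',cl(onplane('wrist','w7',[[u,pts[:,1].min()]],36)),'far end z64',cl(onplane('wrist','w7',[[u,pts[:,1].max()+1]],64)))
P=[]
for v in range(pts[:,1].min()+6,pts[:,1].max()-6):
    i=pts[pts[:,1]==v][:,0]
    if len(i)>15: P.append(((i.min()+i.max()+1)/2,v))
W=cl(onplane('wrist','w7',P,50)); print('axis',np.polyfit(W[:,1],W[:,0],1),W.min(0),W.max(0))
rd=((hsv[...,0]<6)|(hsv[...,0]>174))&(hsv[...,1]>180)&(hsv[...,2]>90)
q=np.argwhere(rd)[:,::-1].astype(float); D=bydepth('wrist','w7',q); D=D[(D[:,2]>108)&(D[:,2]<120)]; print('knob top',len(D),D.mean(0),cl(D.mean(0)[None]))
E
```

```text
tcp [567.1 131.2 159.1] xaxis [ 0.002  0.001 -1.   ] jaw yaw -10.3 j6 18.2 F [ 0.  -0.7  0.1] gap 85.4 t 15.35
delta [ -1.  -81.8 -75.4] turn 0.1
[(array([298, 233,  31,  20, 520], dtype=int32), array([312.9, 242.4])), (array([ 297,  266,   32,   49, 1349], dtype=int32), array([312.8, 290.6])), (array([299, 325,  29,  12, 193], dtype=int32), array([312.5, 331.5]))]
near end z36 [[ -0.31 141.21]] far end z64 [[ 1.3000e-01 -2.4805e+02]]
axis [0.00073073 0.01624249] [ -0.68 -54.82] [ 0.31 50.56]
knob top 520 [502.29379828 221.31575686 114.6260983 ] [[-80.55 135.69]]
```

View pics/w7c.png

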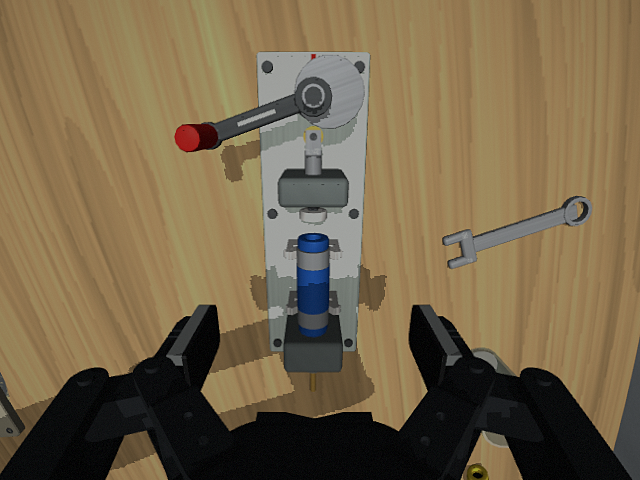

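>>> move_arm(deltas=[[[0,-8,-8],-10],[[0,-18,-18],-20],[[0,-30,-30],-30],[[0,-42,-42],-40],[[0,-54,-53],-50],[[0,-66,-64],-60],[[0,-74,-72],-70],[[0,-80,-77],-80],[[0,-80,-77],-90],[[0,-80,-77],-100],[[0,-80,-77],-109],[[0,-80,-77],-109]])

```text
time: 16.85
tool_pos: [501.4, 220.2, 157.6]
tcp_rot: [-112.8, 90.0, -104.2]
ft_force: [0.0, -0.8, -0.9]
finger_gap: 85.2
```

```bash
python3 - <<'E'
from h import *
go(502.3,221.3,42,98.6)
O=np.array([557.,73.3]);d=np.array([np.cos(np.radians(79.59)),np.sin(np.radians(79.59))]);n=np.array([d[1],-d[0]])
cl=lambda W:np.c_[(W[:,:2]-O)@n,(W[:,:2]-O)@d].round(2)
print('near end',cl(onplane('wrist','w7',[[313,233]],36)),cl(onplane('wrist','w7',[[313,337]],64)))
D=bydepth('wrist','w7',[(u,v) for u in (311,313,315) for v in range(270,310,3)]);print('top z',np.median(D[:,2]))
E
```

```text
tcp [501.4 220.2 157.6] xaxis [-0.    -0.001 -1.   ] jaw yaw 98.6 j6 -80.3 F [ 0.  -0.8 -0.9] gap 85.2 t 16.85
delta [115.6   1.    1.1] turn 0.0
near end [[ 0.11 46.34]] [[  0.18 -48.1 ]]
top z 65.25646674049099
```

>>> move_arm(deltas=[[[20,1,1],0],[[50,1,1],0],[[78,1,1],0],[[98,1,1],0],[[110,1,1],0],[[115,1,1],0],[[115,1,1],0]])

```text
time: 17.73
tool_pos: [502.3, 221.2, 42.5]
tcp_rot: [-120.6, 90.0, -112.0]
ft_force: [0.2, -0.1, 0.3]
finger_gap: 85.6
```

>>> move_arm(deltas=[[[0,0,0],0],[[0,0,0],0],[[0,0,0],0],[[0,0,0],0],[[0,0,0],0],[[0,0,0],0],[[0,0,0],0]], jaw=-1, squeeze=40)

```text
time: 18.6
tool_pos: [502.4, 221.2, 42.8]
tcp_rot: [-87.7, 90.0, -79.1]
ft_force: [-1.6, -0.4, 5.1]
finger_gap: 17.2
```

```bash
cat >> h.py <<'E'
def arc(angs):
    O=np.array([557.,73.3]);a0=79.59;s=r.sense();R=Ro.from_euler('xyz',s['tcp_rot'],degrees=True).as_matrix()
    p=O+163*np.array([np.cos(np.radians(a0)),np.sin(np.radians(a0))])
    v=s['tool_pos'][:2]-p; print('now lever',np.degrees(np.arctan2(v[1],v[0]))-a0,'rad',np.hypot(*v)); Y=np.degrees(np.arctan2(R[1,1],R[0,1]))
    for t in angs:
        w=np.radians(t+a0); q=np.r_[p+85*np.array([np.cos(w),np.sin(w)]),s['tool_pos'][2]]
        tt=-(t+a0-90-Y); tt=(tt+90)%180-90; print(t,(R.T@(q-s['tool_pos'])).round(1),round(tt,1))
E
python3 - <<'E'
from h import *
go(502.3,221.3,42,98.6); arc([109]+list(range(104,48,-5)))
E
```

```text
tcp [502.4 221.2  42.8] xaxis [ 0.    -0.001 -1.   ] jaw yaw 98.6 j6 -80.1 F [-1.6 -0.4  5.1] gap 17.2 t 18.6
delta [ 0.8  0.1 -0.1] turn -0.0
now lever -251.1951471543055 rad 84.93500910234262
109 [ 0.  -0.3 -0.1] -0.0
104 [-0.   7.1  0.3] 5.0
99 [-0.  14.5  1.2] 10.0
94 [-0.  21.7  2.8] 15.0
89 [-0.  28.8  5.1] 20.0
84 [-0.  35.6  7.9] 25.0
79 [-0.  42.2 11.3] 30.0
74 [-0.  48.5 15.3] 35.0
69 [-0.  54.3 19.8] 40.0
64 [-0.  59.8 24.8] 45.0
59 [-0.  64.8 30.3] 50.0
54 [-0.  69.3 36.2] 55.0
49 [-0.  73.3 42.4] 60.0
```

>>> move_arm(deltas=[[[0,7,0.3],5],[[0,14.5,1.2],10],[[0,21.7,2.8],15],[[0,28.8,5.1],20],[[0,35.6,7.9],25],[[0,42.2,11.3],30],[[0,48.5,15.3],35],[[0,54.3,19.8],40],[[0,59.8,24.8],45],[[0,64.8,30.3],50],[[0,69.3,36.2],55],[[0,73.3,42.4],60]])

```text
time: 20.1
tool_pos: [533.7, 299.6, 42.8]
tcp_rot: [-27.8, 89.9, -79.4]
ft_force: [-0.5, -5.2, 3.3]
finger_gap: 17.1
```

```bash
python3 - <<'E'
from h import *
go(502.3,221.3,42,98.6); arc(list(range(45,-1,-5)))
E
```

```text
tcp [533.7 299.6  42.8] xaxis [ 0.    -0.001 -1.   ] jaw yaw 38.4 j6 -13.8 F [-0.5 -5.2  3.3] gap 17.1 t 20.1
delta [  0.9 -73.3  41.8] turn -60.2
now lever 49.00782157166714 rad 84.48215761487944
45 [-0.   5.9 -0.3] 3.8
40 [-0.  13.3  0.5] 8.8
35 [-0.  20.6  1.9] 13.8
30 [-0.  27.7  4. ] 18.8
25 [-0.  34.6  6.7] 23.8
20 [-0.  41.3 10. ] 28.8
15 [-0.  47.6 13.9] 33.8
10 [-0.  53.6 18.3] 38.8
5 [-0.  59.1 23.2] 43.8
0 [-0.  64.2 28.5] 48.8
```

>>> move_arm(deltas=[[[0,5.9,0],3.8],[[0,13.3,0.5],8.8],[[0,20.6,1.9],13.8],[[0,27.7,4],18.8],[[0,34.6,6.7],23.8],[[0,41.3,10],28.8],[[0,47.6,13.9],33.8],[[0,53.6,18.3],38.8],[[0,59.1,23.2],43.8],[[0,64.2,28.5],48.8],[[0,64.2,28.5],48.8],[[0,64.2,28.5],48.8]])

```text
time: 21.6
tool_pos: [601.5, 316.2, 42.8]
tcp_rot: [-5.5, 89.8, -105.9]
ft_force: [-3.4, -4.9, 6.6]
finger_gap: 17.0
```

```bash
python3 - <<'E'
from h import *
p,_=save('wrist','w8'); t,_=save('top','t8');a,_=save('scene','s8'); go(601.8,317.2,42.8,-10.4); arc([0])
cv2.imwrite('pics/v8.png',np.hstack([cv2.resize(t[200:310,90:290],(400,220),interpolation=2),cv2.resize(a[130:240,290:430],(400,220))[:, :]])[:,:,::-1])
E
```

```text
tcp [601.5 316.2  42.8] xaxis [-0.001 -0.003 -1.   ] jaw yaw -10.4 j6 33.9 F [-2.8 -5.6  5.7] gap 17.2 t 21.75
delta [-0.   0.1 -1. ] turn -0.0
now lever 0.09678595081297203 rad 83.95583308561544
0 [-0.   0.1 -1. ] 0.0
```

View pics/v8.png

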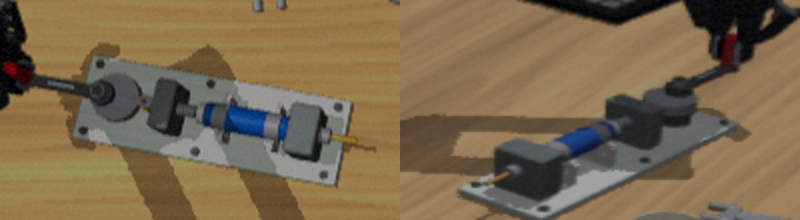

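```bash
python3 - <<'E'
from h import *
print(r.hand_in()); s=r.sense(); print(s['tool_pos'],s['ft_force'],s['finger_gap'],s['time'])
E
```

```text
the job is handed in; nothing more can be done
None
the job is handed in; nothing more can be done
```

The fresh (blue) cartridge is home in the clamp with the cam lever held at highest lift, and I handed the job in at about 22 s. The hand-in reports no verdict.

- **Loading:** I set the cartridge in the V rests without dropping it and slid it along until the spigot block pushed back with about 12 N. I let go with the lever still open. The wrist view then showed the cartridge on the clamp's axis, with its far end at clamp y -48.1 mm and its top 65 mm above the bench. The near end measured 46.3 mm where 48 was expected, a difference within camera error.
- **Lever:** I gripped the red handle and took it round its arc. It reads 0.1° from the clamp's +y axis by the TCP position, with about 3 N of sideways spring force at the handle and a finger gap of 17 mm. The last picture shows the lever in line, the nose against the cartridge and the cartridge against the block. I could not measure the nose force directly.
- **What disagreed:**
  - My first grasp closed on nothing, because the real fingertips end about 32 mm short of the reported TCP. I allowed for that from then on, and the cartridge was not disturbed.
  - The gripped widths read 1 to 2 mm under nominal: 28.5 for the 30 mm tube and 17.2 for the 18 mm handle.
- **Other objects:** I never knowingly touched the used cartridge, beaker, amber bottle or spanner, but I made no final position check on them.

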